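# Start the microscope stand's foot bolt in its thread

## Task

The captive wing-headed bolt in the microscope stand's foot is resting on top of its thread and would cross-thread if driven straight in. Turn it backward (anticlockwise from above) until you feel it drop into the thread, then turn it forward (clockwise) one full turn from there, no more, letting it sink as it turns, and finish while still holding its head gripped between the fingers, motionless. Leave the petri dish, the jar and the tube rack where they stand.

Things in the scene. Friction and masses are not known exactly. Their poses are not given: they have to be found in the camera images.
- foot: Fixed white cast foot, plate 140 x 235 x 16 mm. Origin on the bench surface on the bolt's vertical axis; z up. Round the axis a boss 68 mm across carries a square brass nut plate 56 mm wide, top at z = 50 mm. An empty grey column socket, 52 mm across, 56 mm high, stands 118 mm from the axis towards -y. Nothing else on it is higher than 50 mm.
- bolt_head (a point): Centre of the bolt's black wing head, an upright bar 58 mm long (its x, yellow dot on the +x end), 14 mm thick (its y), 34 mm high, centred on the bolt axis; 93 mm above the bench at the start; turns and sinks with the bolt. A flange 34 mm across is just under it. Grip it from above across the 14 mm; fingers opened wider than 65 mm can turn freely round it.
- bolt_turn (a joint): Bolt rotation, rad, from an arbitrary mark; grows anticlockwise from above (backward). The thread start is 0.6 to 2.2 rad backward of the start, unmarked: feel for it. A stop ends backward turning 0.5 rad past it. Forward before the drop it jams hard within 2.3 rad; after the drop it goes over 1.5 turns. Resistance 0.02 N m; it stays where left.
- bolt_height (a joint): Bolt height, m, 0 as it rests at the start; negative is lower. It falls by its weight (about 5 N): about 6 mm at the thread start if the head can slide between the fingers (gripped tight it hangs in them and drops when they open), then sinks 6 mm per forward turn as it is let down. It cannot be lifted out.
- petri_dish: Loose open glass dish, 90 mm across, 15 mm high; origin at the centre of its underside. Leave alone.
- specimen_jar: Loose amber jar with yellow cap, 38 mm across, 50 mm high; origin at the centre of its underside. Leave alone.
- tube_rack: Loose green rack 70 x 120 x 45 mm with red-capped tubes up to 55 mm high; origin at the centre of its underside. Leave alone.

How it is judged:
By the outcome, as a careful person would: the job done as asked, in the order asked, and still so for the second after the job is handed in, while the arm keeps its last pose, push and grip.
It also fails if it takes over 62 s, if anything falls off the work surface, if the arm or the gripper's body presses on something with over 40 N, if the wrist force passes 120 N, or if a joint passes its speed limit or range.

## Robot

A 7-joint arm with a two-finger parallel gripper is mounted at the origin on the work surface. World frame = base frame: x ahead of the robot, y to its left, z up, the work surface at z = 0. Lengths are in m, angles in rad, forces in N, time in s.
With the tool pointing down it reaches from about 0.425 to 0.975 m from the base axis. Payload 16.7 kg.
Tool frame: the origin (TCP) lies between the finger pads; the fingertips stand 19 mm ahead of it and the grasp point (between the pads) is the TCP; z points along the fingers, y is the line along which they close (so a half turn about z gives the same grasp; the last joint's range is limited). The gripper opens to 85 mm and grips with 20 to 120 N. Pads are 22 mm wide; open, the fingers measure 114 mm over their backs; the gripper's body (76 mm by 85 mm) begins 54 mm behind the grasp point. The pads swing forward as they close: fully open they stand 13 mm farther back than shut.
Start: joints at [0.983, 0.426, 0.074, 1.606, -0.034, 1.111, -0.067], TCP at [0.287, -0.611, 0.25] pointing down, gripper open.
Joint ranges: [-2.85, 2.85], [-0.5, 2.14], [-1.23, 1.37], [0.21, 2.46], [-1.02, 4.16], [0.16, 2.05], [-2.73, 2.73]. Speed limits (rad/s): [1.89, 1.89, 2.39, 2.39, 3.01, 3.01, 3.01].

## Interface

Orientations are given as [roll, pitch, yaw] about the fixed x, y, z axes, in that order (R = Rz(yaw) Ry(pitch) Rx(roll)).
In Python, from workcell import * gives the robot as it stands.
- The arm moves only by the tool arm_command, never from a script. Its argument "motion" is text: rows parted by semicolons, each of 6 numbers parted by spaces: the shift along the tool's x, y, z in mm, then the turn, a rotation vector about the tool's x, y, z in rad. A call has 1 to 8 rows; each row is the pose to reach, as a shift and turn from the pose commanded when the call began, along the tool's axes at that moment; what a row does not reach only later rows make up. A row lasts 1/12 s, in which the tool goes at most 41.7 mm and 7.16 degrees, less where a joint would pass 70% of its speed; a pose out of reach is approached as far as the arm can. A call with a gripper value outside its range is refused whole. "grip" is the opening, from -1 (shut) to 1 (fully open), set as the call begins (left out, the last holds). The fingers move at their own pace and stop on an object; the grip force is fixed at half the most. Time passes only in rows, so rows that repeat a pose let the fingers close. It gives the time, the measured TCP pose, the force, the opening and the grip force at its end, in the units of the state.
- get_obs(): the state, without advancing time (a new reading comes with each control period).
- get_image(name): name is "scene" or "top"; returns (picture, depth): 480x640x3 uint8, blue, green, red; 480x640 float32, m along the optical axis (not along the pixel's ray), 0 where there is no reading.
- camera_params(name): a dict with "fx", "fy", "cx", "cy" (pixels), "k1" (the pictures are not rectified: a ray, as slopes to the right and down, at radius r is drawn at 1 + k1 r^2 times it, then the intrinsics apply), "eye" and "attitude" of the camera in the world. Camera axes: x right, y down, z forward; pixel columns grow to the right and rows downward; lengths in m; the calibration is good to about 2 mm. A picture is of the moment at which its call begins. camera_params takes no time and is no camera call.
- hand_in(): hands the job in; it is judged then, once.
The state is a dict: "t": time; "q": joint angles; "qd": joint speeds; "joint_efforts": joint torques, N m; "ee_pos": TCP position; "eef_rot": TCP orientation; "wrist_force": force on the tool from outside, world axes, zero at the start; "ft_torque": the same for the moment, N m; "grip_width": opening from 0.0 (shut) to 1.0 (fully open); "grip_force": force on a finger pad.
Only numpy, scipy, OpenCV 4.12 (cv2) and the standard library are available. Lean on these libraries where they do the work, as an engineer would, in place of code of your own. Each camera call takes 0.05 s, during which the arm holds its last target. There are 200 camera calls.

## Working session

There is one attempt and no reset: what is moved stays moved. The work goes in short steps, Python scripts to look and compute and a tool call to move; the robot and the scene stay as the last step left them, time stands still between calls to the robot, and variables do not carry over. Pictures are saved under pics/ and viewed, at most 10 in all, crops included, and the job is handed in when it is done.

Besides the shell and the picture viewer there is one more tool, called after "Emit:" as name(argument=value, ...) on one line, values as JSON. arm_command: Moves the arm, as the interface text tells. Its arguments: {"type":"object","properties":{"motion":{"type":"string"},"grip":{"type":"number"}},"required":["motion"]}

```bash
mkdir -p pics; cat > h.py <<'E'
from workcell import *
import numpy as np, cv2
from scipy.spatial.transform import Rotation as R
def ray(c,u,v):
    p=camera_params(c)
    K=np.array([[p['fx'],0,p['cx']],[0,p['fy'],p['cy']],[0,0,1]])
    n=cv2.undistortPoints(np.array([[[u,v]]],float),K,np.array([p['k1'],0,0,0,0.]))[0,0]
    return p,np.array([n[0],n[1],1.])
def rot(a):
    a=np.array(a,float)
    return a if a.shape==(3,3) else R.from_euler('xyz',a).as_matrix()
def pix(c,u,v,d):
    p,n=ray(c,u,v); return np.array(p['eye'])+rot(p['attitude'])@(n*d)
def pixz(c,u,v,z):
    p,n=ray(c,u,v); w=rot(p['attitude'])@n; e=np.array(p['eye']); return e+w*(z-e[2])/w[2]
E
python3 - <<'E'
from h import *
for c in('top','scene'):
    print(camera_params(c)); i,d=get_image(c); cv2.imwrite(f'pics/{c}0.png',i); np.save(f'{c}0.npy',d)
print(get_obs())
E
```

```text
{'fx': 471.0772946066235, 'fy': 471.0772946066235, 'cx': 322.5201834745167, 'cy': 239.33226517693365, 'k1': 0.019825226405182226, 'eye': array([0.44335343, 0.05223304, 0.99998035]), 'attitude': array([-2.91559353, -0.00611658, -1.55072572])}
{'fx': 614.3469815463927, 'fy': 614.3469815463927, 'cx': 321.07518170350426, 'cy': 244.23139267180633, 'k1': -0.07690093353496393, 'eye': array([1.38186159, 0.19016019, 0.84379941]), 'attitude': array([-2.37618167e+00,  1.49979976e-03,  1.76152495e+00])}
{'t': 0.1, 'q': array([ 0.9825028 ,  0.42666659,  0.07387851,  1.60653233, -0.03410742,
        1.1107919 , -0.06711164]), 'qd': array([ 7.78478258e-04, -3.89137512e-05,  1.01344016e-03, -3.72883701e-04,
        9.54993025e-04,  2.71490338e-04,  1.78759785e-03]), 'joint_efforts': array([ 8.41092289e-03, -9.51524949e+01,  3.77105668e+00, -4.64401889e+01,
        1.95336691e-02,  6.55010896e-03,  1.54058521e-04]), 'ee_pos': array([ 0.28659452, -0.61076378,  0.24968799]), 'eef_rot': array([-3.14045764e+00,  8.34790986e-05,  4.38724108e-01]), 'wrist_force': array([-0.05176797,  0.40347887, -0.84824577]), 'ft_torque': array([ 0.01771002,  0.01074167, -0.01646726]), 'grip_force': 0.0, 'grip_width': 1.0017004060798442}
```

View pics/top0.png

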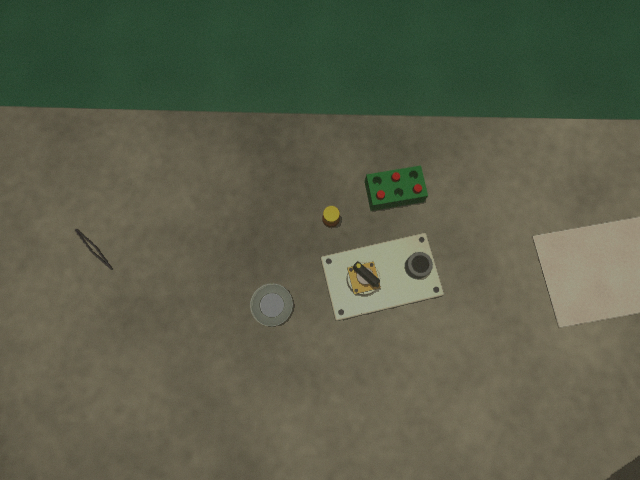

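View pics/scene0.png

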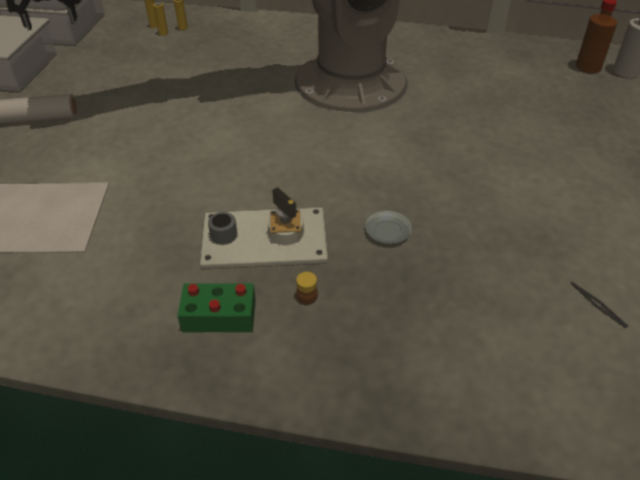

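Top: foot at pixels (322–442, 235–318), head bar about (357,265)–(378,286), dish (272,305), jar (331,215), rack (397,187). Scene: head near (285,205), dish right, jar below. Enlarging both.

```bash
python3 - <<'E'
import cv2,numpy as np
a=cv2.resize(cv2.imread('pics/top0.png')[248:300,335:400],None,fx=8,fy=8,interpolation=2)
b=cv2.resize(cv2.imread('pics/scene0.png')[180:250,255:320],None,fx=8,fy=8,interpolation=2)[:416]
b=cv2.resize(cv2.imread('pics/scene0.png')[182:247,260:325],None,fx=8,fy=8,interpolation=2)
cv2.imwrite('pics/crop_t.png',cv2.convertScaleAbs(a,alpha=1.6)); cv2.imwrite('pics/crop_s.png',cv2.convertScaleAbs(b,alpha=1.6))
from h import *
d=np.load('top0.npy')
for u,v in[(367,274),(362,269),(372,279),(376,284),(357,265),(352,290)]:
    print(u,v,d[v,u],pix('top',u,v,d[v,u]).round(4), pixz('top',u,v,.11).round(4))
for u,v in [(331,259),(428,239),(436,289),(341,311)]: print(pixz('top',u,v,.016).round(4))
print(pixz('top',272,305,.01),pixz('top',331,215,.05),pixz('top',397,187,.045),pixz('top',419.5,264,.056))
E
```

```text
367 274 0.8985497 [ 0.5821 -0.0353  0.11  ] [ 0.5821 -0.0353  0.11  ]
362 269 0.9016332 [ 0.5917 -0.0258  0.109 ] [ 0.5915 -0.0257  0.11  ]
372 279 0.89480454 [ 0.5724 -0.0446  0.1116] [ 0.5727 -0.0448  0.11  ]
376 284 0.89598995 [ 0.5635 -0.0525  0.1084] [ 0.5633 -0.0523  0.11  ]
357 265 0.9002993 [ 0.5987 -0.016   0.112 ] [ 0.599  -0.0161  0.11  ]
352 290 0.0 [0.4434 0.0522 1.    ] [ 0.5509 -0.0068  0.11  ]
[0.6272 0.0319 0.016 ]
[ 0.6753 -0.1754  0.016 ]
[ 0.5681 -0.1888  0.016 ]
[0.5183 0.0094 0.016 ]
[0.52820776 0.15333001 0.01      ] [0.71451479 0.03410147 0.05      ] [ 0.78105634 -0.10589805  0.045     ] [ 0.61327345 -0.14729005  0.056     ]
```

View pics/crop_t.png

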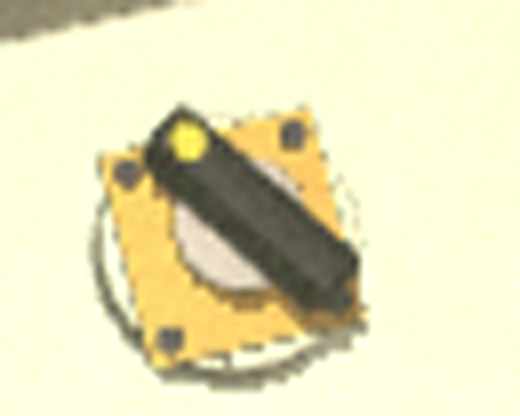

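View pics/crop_s.png

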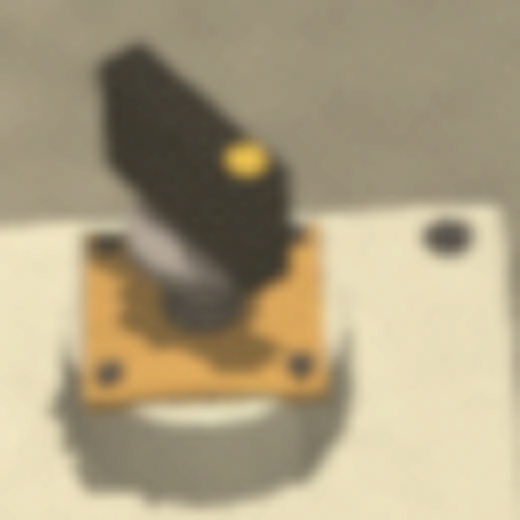

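Top crop: bar's upper edge runs (180,105)–(355,258), dot (189,141), plate corners (100,155),(308,108),(365,325),(155,368). Scene crop: bar with dot at (246,159). Fitting the head's depth points from both cameras and cross-checking with plate and dot.

```bash
cat >> h.py <<'E'
def cloud(c,d,lo,hi,box):
    v,u=np.nonzero(d>0); p=camera_params(c)
    K=np.array([[p['fx'],0,p['cx']],[0,p['fy'],p['cy']],[0,0,1]])
    n=cv2.undistortPoints(np.stack([u,v],-1)[:,None].astype(float),K,np.array([p['k1'],0,0,0,0.]))[:,0]
    P=np.array(p['eye'])+(np.c_[n,np.ones(len(n))]*d[v,u][:,None])@rot(p['attitude']).T
    m=(P[:,2]>lo)&(P[:,2]<hi)&(abs(P[:,0]-box[0])<.06)&(abs(P[:,1]-box[1])<.06)
    return P[m]
E
python3 - <<'E'
from h import *
for c,lo in (('top',.1),('scene',.1),('scene',.075)):
    P=cloud(c,np.load(c+'0.npy'),lo,.125,(.58,-.035))
    (cx,cy),(w,h),a=cv2.minAreaRect((P[:,:2]*1000).astype(np.float32))
    e=np.linalg.eigh(np.cov(P[:,:2].T))[1][:,1]
    print(c,len(P),P.mean(0).round(4),P[:,2].max().round(4),(cx,cy,w,h,a),np.arctan2(e[1],e[0]))
t=lambda x,y,z:pixz('top',(x+.5)/8-.5+335,(y+.5)/8-.5+248,z)
s=lambda x,y,z:pixz('scene',(x+.5)/8-.5+260,(y+.5)/8-.5+182,z)
print('plate top',np.mean([t(*q,.05) for q in((100,155),(308,108),(365,325),(155,368))],0), [t(*q,.05).round(4) for q in((100,155),(308,108),(365,325),(155,368))])
print('plate scene (front corners)',[s(*q,.05).round(4) for q in((86,232),(320,230),(325,390),(88,404))])
print('dot',t(189,141,.11),s(246,159,.11))
print('edge',t(180,105,.11),t(355,258,.11),t(148,150,.11)); print('sc',[s(*q,.11).round(4) for q in((140,40),(285,165),(100,68),(105,75))])
E
```

```text
top 234 [ 0.5838 -0.0334  0.1092] 0.1147 (584.4153442382812, -33.516876220703125, 56.75975799560547, 14.559141159057617, 48.79426574707031) 0.8618475572771134
scene 238 [ 0.5887 -0.0315  0.1081] 0.1145 (586.629638671875, -31.245838165283203, 61.46405792236328, 15.353801727294922, 48.37858581542969) 0.8798003424409839
scene 486 [ 0.5913 -0.0315  0.0975] 0.1145 (590.0857543945312, -34.048667907714844, 61.380165100097656, 24.17965316772461, 54.08106994628906) 0.9237554579285855
plate top [ 0.58440218 -0.03415769  0.05      ] [array([ 6.051e-01, -5.000e-04,  5.000e-02]), array([ 0.6184, -0.0536,  0.05  ]), array([ 0.563 , -0.0678,  0.05  ]), array([ 0.5511, -0.0148,  0.05  ])]
plate scene (front corners) [array([ 0.5645, -0.0667,  0.05  ]), array([ 0.5535, -0.0125,  0.05  ]), array([6.057e-01, 1.000e-04, 5.000e-02]), array([ 0.6203, -0.0521,  0.05  ])]
dot [ 0.59872856 -0.01841041  0.11      ] [ 0.59658413 -0.01823801  0.11      ]
edge [ 0.60743423 -0.01622541  0.11      ] [ 0.57138936 -0.05794934  0.11      ] [ 0.59633792 -0.0086077   0.11      ]
sc [array([ 0.5618, -0.051 ,  0.11  ]), array([ 0.5969, -0.0093,  0.11  ]), array([ 0.5729, -0.0576,  0.11  ]), array([ 0.575 , -0.0559,  0.11  ])]
```

Emit:
arm_command(motion="32 -25 0 0 0 -0.05;64 -49 0 0 0 -0.1;97 -74 0 0 0 -0.15;129 -99 0 0 0 -0.2;161 -124 0 0 0 -0.25;193 -148 0 0 0 -0.3;226 -173 0 0 0 -0.35;258 -198 0 0 0 -0.42", grip=1)

```text
t: 0.77
ee_pos: [0.4366, -0.3202, 0.2503]
eef_rot: [-3.141, 0.0, 0.861]
wrist_force: [1.3, 0.1, 0.0]
grip_width: 1.0
grip_force: 0.0
```

```bash
cat >> h.py <<'E'
A=np.array([.585,-.0333])
def go(xy,z,yaw):
    o=get_obs(); M=rot(o['eef_rot']); e=np.array(o['ee_pos'])
    d=np.array([*xy,z])-e; T=R.from_euler('xyz',[np.pi,0,yaw]).as_matrix()
    print('t',round(o['t'],2),'pos',e.round(4),'rpy',np.array(o['eef_rot']).round(4),'q',np.array(o['q']).round(3))
    print('shift mm',(M.T@d*1000).round(1),'rotvec',R.from_matrix(M.T@T).as_rotvec().round(4))
    print('F',np.array(o['wrist_force']).round(2),'M',np.array(o['ft_torque']).round(3),'w',round(o['grip_width'],3),'gf',round(o['grip_force'],1))
E
python3 -c "
from h import *
go(A,.25,.862)"
```

```text
t 0.77 pos [ 0.4366 -0.3202  0.2503] rpy [-3.1415e+00  1.0000e-04  8.6080e-01] q [ 0.64   0.215 -0.146  1.898  0.036  1.031 -0.231]
shift mm [ 3.143e+02 -7.450e+01  2.000e-01] rotvec [-0.0001  0.0001 -0.0012]
F [1.33 0.12 0.01] M [ 0.019 -0.055 -0.004] w 1.0 gf 0.0
```

Emit:
arm_command(motion="39 -9 0 0 0 0;79 -19 0 0 0 0;118 -28 0 0 0 0;157 -37 0 0 0 0;196 -47 0 0 0 0;236 -56 0 0 0 0;275 -65 0 0 0 0;314 -74.5 0 0 0 0")

```text
t: 1.43
ee_pos: [0.5854, -0.034, 0.2502]
eef_rot: [-3.141, 0.0, 0.859]
wrist_force: [-0.4, -1.0, -0.3]
grip_width: 1.002
grip_force: 0.0
```

```bash
python3 -c "
from h import *
go(A,.115,.862)"
```

```text
t 1.43 pos [ 0.5854 -0.034   0.2502] rpy [-3.1415e+00  1.0000e-04  8.5860e-01] q [ 0.211  0.302 -0.321  1.792  0.107  1.065 -0.861]
shift mm [  0.2  -0.8 135.2] rotvec [-0.0001  0.0001 -0.0034]
F [-0.41 -0.95 -0.3 ] M [-0.079  0.032 -0.006] w 1.002 gf 0.0
```

Emit:
arm_command(motion="0 -0.7 25 0 0 0;0 -0.7 50 0 0 0;0 -0.7 75 0 0 0;0 -0.7 100 0 0 0;0 -0.7 120 0 0 0;0 -0.7 135 0 0 0;0 -0.7 146 0 0 0;0 -0.7 152 0 0 0")

```text
t: 2.1
ee_pos: [0.5838, -0.0354, 0.0968]
eef_rot: [-3.14, 0.001, 0.859]
wrist_force: [0.6, 0.3, 0.4]
grip_width: 0.999
grip_force: 0.0
```

```bash
python3 - <<'E'
from h import *
go(A,.098,.862)
i,d=get_image('scene'); j,e=get_image('top')
a=cv2.resize(i[140:260,230:350],None,fx=5,fy=5,interpolation=2)
cv2.imwrite('pics/open.png',cv2.convertScaleAbs(a[:600,:600],alpha=1.5))
E
```

```text
t 2.1 pos [ 0.5838 -0.0354  0.0968] rpy [-3.1401e+00  1.1000e-03  8.5880e-01] q [ 0.181  0.478 -0.291  1.92   0.19   0.772 -0.928]
shift mm [ 2.4 -0.4 -1.2] rotvec [-0.0015  0.0011 -0.0032]
F [0.58 0.29 0.36] M [-0.008 -0.032  0.012] w 0.999 gf 0.0
```

View pics/open.png

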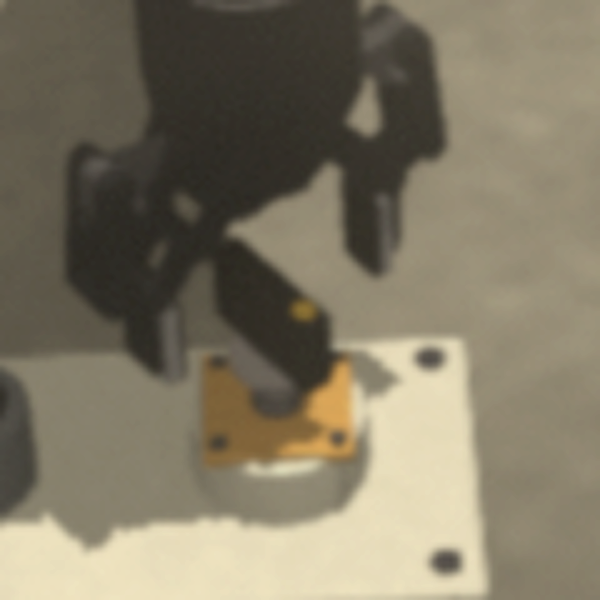

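The fingers straddle the head (dot at (303,310)), with faces parallel to the bar. I'll correct the small offset, then close.

Emit:
arm_command(motion="2 -0.3 -1.2 0 0 0;2 -0.3 -1.2 0 0 0;2 -0.3 -1.2 0 0 0")

```text
t: 2.45
ee_pos: [0.5862, -0.0335, 0.1006]
eef_rot: [3.14, -0.001, 0.859]
wrist_force: [-0.1, 0.8, -0.4]
grip_width: 1.003
grip_force: 0.0
```

Emit:
arm_command(motion="0 0 0 0 0 0;0 0 0 0 0 0;0 0 0 0 0 0;0 0 0 0 0 0;0 0 0 0 0 0;0 0 0 0 0 0;0 0 0 0 0 0;0 0 0 0 0 0", grip=-1)

```text
t: 3.12
ee_pos: [0.5854, -0.0336, 0.0996]
eef_rot: [-3.141, 0.0, 0.859]
wrist_force: [-1.7, -0.6, 4.4]
grip_width: 0.157
grip_force: 59.6
```

```bash
python3 -c "
from h import *
go(A,.098,.862)"
```

```text
t 3.12 pos [ 0.5854 -0.0336  0.0996] rpy [-3.1415e+00  1.0000e-04  8.5880e-01] q [ 0.178  0.475 -0.292  1.916  0.189  0.777 -0.93 ]
shift mm [-0.1 -0.5  1.6] rotvec [-0.0001  0.0001 -0.0032]
F [-1.7  -0.57  4.44] M [ 0.122  0.509 -0.034] w 0.157 gf 59.6
```

Emit:
arm_command(motion="0 0 0 0 0 -0.1;0 0 0 0 0 -0.2;0 0 0 0 0 -0.3;0 0 0 0 0 -0.4;0 0 0 0 0 -0.45;0 0 0 0 0 -0.45")

```text
t: 3.62
ee_pos: [0.5855, -0.0337, 0.0996]
eef_rot: [-3.142, -0.0, 1.311]
wrist_force: [-1.5, 0.1, 4.7]
grip_width: 0.152
grip_force: 59.7
```

```bash
python3 -c "
from h import *
go(A,.098,.862)"
```

```text
t 3.62 pos [ 0.5855 -0.0337  0.0996] rpy [-3.1415e+00 -3.0000e-04  1.3112e+00] q [ 0.262  0.489 -0.398  1.911  0.259  0.792 -0.537]
shift mm [ 0.2 -0.6  1.6] rotvec [-1.000e-04 -3.000e-04  4.492e-01]
F [-1.5   0.08  4.69] M [0.146 0.444 0.042] w 0.152 gf 59.7
```

Emit:
arm_command(motion="0 0 0 0 0 -0.1;0 0 0 0 0 -0.1")

```text
t: 3.78
ee_pos: [0.5856, -0.0336, 0.0996]
eef_rot: [3.141, -0.0, 1.412]
wrist_force: [-2.7, 0.5, 4.2]
grip_width: 0.154
grip_force: 59.7
```

Emit:
arm_command(motion="0 0 0 0 0 -0.1;0 0 0 0 0 -0.1")

```text
t: 3.95
ee_pos: [0.5856, -0.0337, 0.0996]
eef_rot: [3.141, -0.0, 1.51]
wrist_force: [-1.4, 0.1, 5.8]
grip_width: 0.161
grip_force: 59.8
```

Emit:
arm_command(motion="0 0 0 0 0 -0.1;0 0 0 0 0 -0.1")

```text
t: 4.12
ee_pos: [0.5856, -0.0337, 0.0996]
eef_rot: [3.141, -0.0, 1.608]
wrist_force: [-2.4, 1.1, 4.7]
grip_width: 0.152
grip_force: 59.7
```

Emit:
arm_command(motion="0 0 0 0 0 -0.1;0 0 0 0 0 -0.1")

```text
t: 4.28
ee_pos: [0.5856, -0.0336, 0.0996]
eef_rot: [3.141, -0.0, 1.707]
wrist_force: [-1.4, -0.7, 5.6]
grip_width: 0.152
grip_force: 59.8
```

Emit:
arm_command(motion="0 0 0 0 0 -0.1;0 0 0 0 0 -0.1")

```text
t: 4.45
ee_pos: [0.5857, -0.0337, 0.0996]
eef_rot: [3.141, -0.0, 1.807]
wrist_force: [-0.9, 0.0, 5.7]
grip_width: 0.154
grip_force: 59.8
```

Emit:
arm_command(motion="0 0 0 0 0 -0.1;0 0 0 0 0 -0.1")

```text
t: 4.62
ee_pos: [0.5857, -0.0336, 0.0996]
eef_rot: [3.141, -0.0, 1.906]
wrist_force: [-0.8, -0.8, 4.2]
grip_width: 0.153
grip_force: 59.7
```

Emit:
arm_command(motion="0 0 0 0 0 -0.1;0 0 0 0 0 -0.1")

```text
t: 4.78
ee_pos: [0.5856, -0.0336, 0.0996]
eef_rot: [3.141, -0.0, 2.006]
wrist_force: [-0.5, -0.6, 4.8]
grip_width: 0.155
grip_force: 59.8
```

Emit:
arm_command(motion="0 0 0 0 0 -0.1;0 0 0 0 0 -0.1")

```text
t: 4.95
ee_pos: [0.5857, -0.0336, 0.0996]
eef_rot: [3.141, -0.0, 2.106]
wrist_force: [1.1, -1.1, 5.3]
grip_width: 0.152
grip_force: 59.8
```

Emit:
arm_command(motion="0 0 0 0 0 -0.1;0 0 0 0 0 -0.1")

```text
t: 5.12
ee_pos: [0.5857, -0.0336, 0.0996]
eef_rot: [3.141, -0.0, 2.206]
wrist_force: [1.0, -0.4, 5.1]
grip_width: 0.153
grip_force: 59.7
```

Emit:
arm_command(motion="0 0 0 0 0 -0.1;0 0 0 0 0 -0.1")

```text
t: 5.28
ee_pos: [0.5857, -0.0336, 0.0996]
eef_rot: [3.141, -0.0, 2.306]
wrist_force: [1.1, -0.1, 6.5]
grip_width: 0.154
grip_force: 59.8
```

Emit:
arm_command(motion="0 0 0 0 0 -0.1;0 0 0 0 0 -0.1")

```text
t: 5.45
ee_pos: [0.5857, -0.0335, 0.0996]
eef_rot: [3.141, 0.0, 2.406]
wrist_force: [1.4, -0.3, 6.0]
grip_width: 0.155
grip_force: 59.8
```

Emit:
arm_command(motion="0 0 0 0 0 -0.1;0 0 0 0 0 -0.1")

```text
t: 5.62
ee_pos: [0.5857, -0.0335, 0.0996]
eef_rot: [3.141, -0.0, 2.506]
wrist_force: [2.3, 0.2, 5.8]
grip_width: 0.158
grip_force: 59.8
```

Emit:
arm_command(motion="0 0 0 0 0 -0.1;0 0 0 0 0 -0.1")

```text
t: 5.78
ee_pos: [0.5857, -0.0335, 0.0996]
eef_rot: [3.141, 0.0, 2.606]
wrist_force: [1.7, 1.0, 6.6]
grip_width: 0.151
grip_force: 59.8
```

Emit:
arm_command(motion="0 0 0 0 0 -0.1;0 0 0 0 0 -0.1")

```text
t: 5.95
ee_pos: [0.5857, -0.0335, 0.0996]
eef_rot: [3.141, 0.0, 2.706]
wrist_force: [3.6, -0.2, 5.8]
grip_width: 0.148
grip_force: 59.8
```

Emit:
arm_command(motion="0 0 0 0 0 -0.1;0 0 0 0 0 -0.1")

```text
t: 6.12
ee_pos: [0.5856, -0.0334, 0.0994]
eef_rot: [3.141, -0.0, 2.806]
wrist_force: [4.3, 1.5, 0.5]
grip_width: 0.154
grip_force: 59.2
```

Emit:
arm_command(motion="0 0 0 0 0 0;0 0 0 0 0 0")

```text
t: 6.28
ee_pos: [0.5856, -0.0335, 0.0995]
eef_rot: [3.141, -0.0, 2.802]
wrist_force: [5.2, 1.9, -0.7]
grip_width: 0.158
grip_force: 59.0
```

```bash
python3 -c "
from h import *
go(A,.098,2.8)"
```

```text
t 6.28 pos [ 0.5856 -0.0335  0.0995] rpy [ 3.1411 -0.      2.8024] q [ 0.519  0.568 -0.742  1.895  0.496  0.87   0.758]
shift mm [ 0.6 -0.   1.5] rotvec [ 0.0005 -0.      0.0024]
F [ 5.16  1.93 -0.65] M [ 0.782 -1.255  0.035] w 0.158 gf 59.0
```

Emit:
arm_command(motion="0 0 0 0 0 -0.05;0 0 0 0 0 -0.05;0 0 0 0 0 -0.05")

```text
t: 6.53
ee_pos: [0.5855, -0.0334, 0.0993]
eef_rot: [3.141, -0.0, 2.854]
wrist_force: [5.6, 3.0, -2.6]
grip_width: 0.153
grip_force: 58.7
```

```bash
python3 -c "
from h import *
go(A,.098,2.8)
i,d=get_image('scene');np.save('s_grip.npy',d);cv2.imwrite('pics/grip.png',i)"
```

```text
t 6.53 pos [ 0.5855 -0.0334  0.0993] rpy [ 3.1411e+00 -1.0000e-04  2.8541e+00] q [ 0.527  0.572 -0.754  1.895  0.504  0.873  0.802]
shift mm [ 0.5 -0.   1.3] rotvec [ 0.0005 -0.0001  0.0541]
F [ 5.6   3.04 -2.62] M [ 0.753 -1.489  0.03 ] w 0.153 gf 58.7
```

Emit:
arm_command(motion="0 0 0 0 0 0;0 0 0 0 0 0;0 0 0 0 0 0;0 0 0 0 0 0;0 0 0 0 0 0;0 0 0 0 0 0;0 0 0 0 0 0;0 0 0 0 0 0", grip=1)

```text
t: 7.25
ee_pos: [0.5855, -0.0337, 0.0995]
eef_rot: [3.142, -0.0, 2.858]
wrist_force: [0.4, 0.9, 0.6]
grip_width: 1.002
grip_force: 0.0
```

```bash
python3 - <<'E'
from h import *
go(A,.098,2.8)
i,d=get_image('scene');np.save('s_open.npy',d)
j,_=get_image('top')
a=cv2.resize(i[140:260,250:330],None,fx=5,fy=5,interpolation=2); b=cv2.resize(cv2.imread('pics/grip.png')[140:260,250:330],None,fx=5,fy=5,interpolation=2)
cv2.imwrite('pics/drop.png',cv2.convertScaleAbs(np.hstack([b,a]),alpha=1.6))
E
```

```text
t 7.25 pos [ 0.5855 -0.0337  0.0995] rpy [ 3.1416e+00 -1.0000e-04  2.8584e+00] q [ 0.528  0.572 -0.754  1.895  0.505  0.874  0.806]
shift mm [0.6 0.2 1.5] rotvec [ 0.     -0.0001  0.0584]
F [0.42 0.88 0.61] M [ 0.014 -0.026 -0.067] w 1.002 gf 0.0
```

View pics/drop.png

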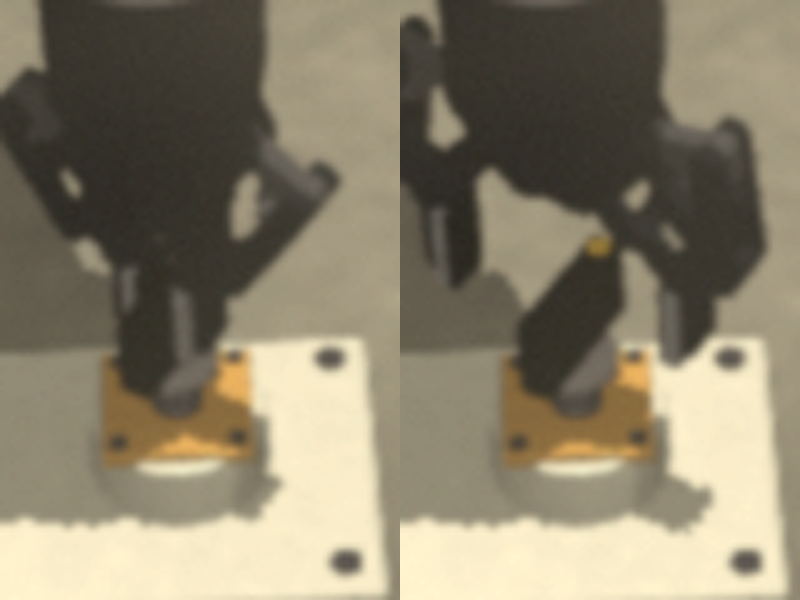

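Left gripped, right open: flange bottom is at about (178,413) and (578,413), so no obvious drop on opening. Checking heights with depth, compared to the start.

```bash
python3 - <<'E'
from h import *
d0=np.load('scene0.npy')
# flange/shaft image rows: compare dark profile in column through axis, start vs now
i0=cv2.imread('pics/scene0.png'); i1=get_image('scene')[0]; ig=cv2.imread('pics/grip.png')
for n,i in(('start',i0),('grip',ig),('now',i1)):
    print(n,[int(x) for x in i[205:242,285].sum(1)//3])
for n in('scene0','s_grip','s_open'):
    P=cloud('scene',np.load(n+'.npy'),.05,.125,A)
    P=P[np.hypot(*(P[:,:2]-A).T)<.034]
    h=np.histogram(P[:,2],np.arange(.05,.126,.004))[0]; print(n,h,np.percentile(P[:,2],[95,99]).round(4))
ds=np.load('s_open.npy')
for u,v in[(369,0)]: pass
# dot position now
m=(i1[140:260,250:330,2].astype(int)-i1[140:260,250:330,0]>60); v,u=np.nonzero(m); 
sel=(v<60); print('dot',u[sel].mean()+250,v[sel].mean()+140,sel.sum())
u0,v0=u[sel].mean()+250,v[sel].mean()+140
for z in(.11,.104): print(z,(pixz('scene',u0,v0,z)[:2]-A).round(4),np.linalg.norm(pixz('scene',u0,v0,z)[:2]-A))
u0,v0=(246.5)/8-.5+260,159.5/8-.5+182
for z in(.11,.104): print('start',z,(pixz('scene',u0,v0,z)[:2]-A).round(4),np.linalg.norm(pixz('scene',u0,v0,z)[:2]-A))
E
```

```text
start [35, 35, 36, 36, 35, 35, 36, 38, 47, 56, 64, 67, 61, 55, 53, 48, 49, 49, 51, 59, 63, 74, 89, 98, 98, 91, 86, 107, 128, 123, 98, 85, 84, 83, 83, 82, 82]
grip [55, 52, 53, 53, 51, 51, 48, 44, 49, 58, 64, 67, 63, 56, 49, 45, 46, 50, 53, 60, 64, 68, 78, 92, 101, 95, 90, 113, 136, 130, 102, 89, 88, 87, 87, 87, 86]
now [29, 29, 30, 29, 30, 31, 33, 38, 48, 57, 64, 67, 63, 58, 50, 48, 47, 51, 53, 61, 63, 65, 69, 82, 99, 96, 90, 113, 136, 131, 104, 90, 88, 88, 87, 86, 86]
scene0 [218  20  13   3   2  20  57  40  28  39  35  42  40  37 100  83   1   0] [0.1111 0.1124]
s_grip [228  13  16   1   3  22  36  18  23  27  43  37  40  47  87  68  37  24] [0.1191 0.1243]
s_open [209  22   8   2   5  27  50  28  35  37  33  36  36  43 111  59   0   0] [0.1104 0.1116]
dot nan nan 0
0.11 [nan nan] nan
0.104 [nan nan] nan
start 0.11 [0.0116 0.0151] 0.01900146222236634
start 0.104 [0.0052 0.0134] 0.014321130951614665<stdin>:15: RuntimeWarning: Mean of empty slice.
  ret = ret.dtype.type(ret / rcount)
<stdin>:16: RuntimeWarning: Mean of empty slice.
```

```bash
cat >> h.py <<'E'
def look(n=3,save=None):
    D=[];I=[]
    for _ in range(n):
        i,d=get_image('scene'); D.append(d); I.append(i.astype(float))
    I=np.mean(I,0); d=np.median(D,0)
    P=cloud('scene',d,.05,.125,A); P=P[np.hypot(*(P[:,:2]-A).T)<.036]
    print('z pct',np.percentile(P[P[:,2]<.118,2],[90,95,99]).round(4))
    c=I[170:225,262:312]; w=c[:,:,2]-c[:,:,0]-25; w[(w<0)|(c[:,:,2]<60)]=0
    v,u=np.mgrid[170:225,262:312]
    if w.sum()>0:
        U,V=(w*u).sum()/w.sum(),(w*v).sum()/w.sum(); print('dot px',U.round(2),V.round(2),(w>0).sum(),[ (np.arctan2(*(pixz('scene',U,V,z)[:2]-A)[::-1]).round(3),np.linalg.norm(pixz('scene',U,V,z)[:2]-A).round(4)) for z in(.11,.104,.098)])
    print('col',[I[222:240,x].mean(1).round().astype(int).tolist() for x in(283,286)])
    if save: cv2.imwrite(save,I)
E
python3 - <<'E'
from h import *
look(3,'pics/l1.png')
I=cv2.imread('pics/scene0.png').astype(float)
print([I[222:240,x].mean(1).round().astype(int).tolist() for x in(283,286)])
E
```

```text
z pct [0.1092 0.11   0.1111]
dot px 291.73 216.7 414 [(np.float64(0.488), np.float64(0.056)), (np.float64(0.517), np.float64(0.0499)), (np.float64(0.554), np.float64(0.0438))]
col [[48, 54, 60, 64, 65, 68, 81, 97, 96, 90, 111, 134, 128, 102, 89, 87, 86, 86], [49, 53, 61, 64, 65, 69, 83, 99, 95, 90, 113, 137, 132, 105, 91, 89, 88, 88]]
[[48, 52, 62, 73, 89, 100, 101, 99, 92, 86, 105, 127, 121, 97, 85, 83, 82, 82], [49, 52, 60, 63, 68, 78, 90, 97, 91, 85, 106, 129, 124, 99, 86, 84, 84, 83]][ WARN:0@1.551] global loadsave.cpp:1063 imwrite_ Unsupported depth image for selected encoder is fallbacked to CV_8U.
```

Emit:
arm_command(motion="0 0 0 0 0 0;0 0 0 0 0 0;0 0 0 0 0 0;0 0 0 0 0 0;0 0 0 0 0 0;0 0 0 0 0 0;0 0 0 0 0 0;0 0 0 0 0 0", grip=-0.64)

```text
t: 8.22
ee_pos: [0.5855, -0.0336, 0.0995]
eef_rot: [3.142, 0.0, 2.859]
wrist_force: [0.2, 1.3, -0.5]
grip_width: 0.18
grip_force: 0.0
```

```bash
python3 -c "
from h import *
go(A,.098,2.8);look()"
```

```text
t 8.22 pos [ 0.5855 -0.0336  0.0995] rpy [3.1415 0.     2.8588] q [ 0.528  0.572 -0.755  1.895  0.505  0.874  0.807]
shift mm [0.6 0.2 1.5] rotvec [0.0001 0.     0.0588]
F [ 0.22  1.26 -0.46] M [-0.004 -0.031 -0.011] w 0.18 gf 0.0
z pct [0.1103 0.1131 0.1168]
dot px 292.71 217.86 438 [(np.float64(0.503), np.float64(0.0593)), (np.float64(0.532), np.float64(0.0532)), (np.float64(0.568), np.float64(0.0472))]
col [[49, 54, 61, 64, 64, 68, 81, 97, 96, 91, 110, 134, 127, 102, 89, 87, 86, 86], [49, 53, 61, 66, 75, 91, 102, 103, 95, 89, 113, 136, 131, 105, 90, 89, 88, 88]]
```

Emit:
arm_command(motion="0 0 0 0 0 -0.1;0 0 0 0 0 -0.1")

```text
t: 8.53
ee_pos: [0.5855, -0.0335, 0.0995]
eef_rot: [3.141, -0.0, 2.964]
wrist_force: [-0.5, 1.0, 0.5]
grip_width: 0.181
grip_force: 0.3
```

```bash
sed -i 's/I\[222:240,x\]/I[210:236,x]/' h.py; python3 -c "
from h import *
I=cv2.imread('pics/l1.png').astype(float)
print([I[210:236,x].mean(1).round().astype(int).tolist() for x in(283,286)])
go(A,.098,2.8);look()"
```

```text
[[30, 30, 30, 32, 36, 45, 55, 60, 57, 51, 46, 46, 48, 54, 60, 64, 65, 69, 81, 97, 96, 90, 111, 134, 128, 102], [34, 40, 50, 59, 64, 66, 67, 63, 56, 50, 46, 47, 49, 53, 61, 64, 64, 69, 83, 99, 95, 90, 113, 137, 132, 105]]
t 8.53 pos [ 0.5855 -0.0335  0.0995] rpy [ 3.1414 -0.      2.9638] q [ 0.545  0.58  -0.778  1.894  0.522  0.882  0.898]
shift mm [0.6 0.1 1.5] rotvec [ 0.0002 -0.      0.1638]
F [-0.5   0.98  0.53] M [ 0.075 -0.101  0.008] w 0.181 gf 0.3
z pct [0.1086 0.1124 0.1171]
dot px 292.75 217.68 416 [(np.float64(0.506), np.float64(0.0589)), (np.float64(0.536), np.float64(0.0528)), (np.float64(0.573), np.float64(0.0468))]
col [[31, 30, 30, 31, 30, 30, 32, 36, 43, 51, 53, 48, 47, 53, 61, 63, 65, 68, 81, 96, 95, 90, 110, 134, 128, 102], [48, 45, 39, 37, 45, 53, 60, 65, 67, 65, 59, 52, 48, 52, 61, 66, 76, 91, 102, 103, 95, 90, 113, 136, 131, 105]]
```

```bash
python3 - <<'E'
from h import *
p=camera_params('scene')
def proj(X):
    x=rot(p['attitude']).T@(np.array(X)-p['eye']); s=x[:2]/x[2]; s*=1+p['k1']*(s@s); return s*p['fx']+[p['cx'],p['cy']]
print([proj([*A,z]).round(2) for z in(.076,.07)])
look(3,'pics/l2.png')
a=[cv2.resize(cv2.imread(f)[170:250,245:325],None,fx=5,fy=5,interpolation=2) for f in('pics/l1.png','pics/l2.png')]
cv2.imwrite('pics/d2.png',cv2.convertScaleAbs(np.hstack(a),alpha=1.6))
E
```

```text
[array([284.41, 210.01]), array([284.55, 212.4 ])]
z pct [0.1089 0.1132 0.1172]
dot px 292.76 217.67 418 [(np.float64(0.506), np.float64(0.0589)), (np.float64(0.536), np.float64(0.0528)), (np.float64(0.573), np.float64(0.0468))]
col [[30, 30, 30, 31, 30, 31, 32, 36, 42, 51, 52, 49, 48, 53, 61, 64, 65, 68, 81, 96, 95, 90, 110, 134, 128, 101], [49, 46, 39, 38, 44, 53, 60, 65, 67, 65, 60, 52, 48, 53, 61, 65, 75, 91, 102, 104, 95, 89, 112, 137, 132, 105]][ WARN:0@1.525] global loadsave.cpp:1063 imwrite_ Unsupported depth image for selected encoder is fallbacked to CV_8U.
```

View pics/d2.png

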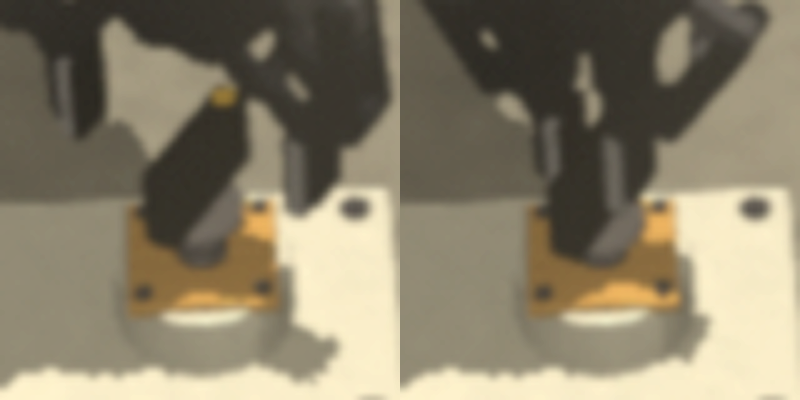

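The right panel shows the flange about 2 px lower and the shaft under it hidden: the bolt dropped about 6 mm, with the drop at a head yaw of about 2.91. Lowering, then driving forward with the fingers loose so the bolt can sink.

Emit:
arm_command(motion="0 0 2.5 0 0 0;0 0 5 0 0 0;0 0 5 0 0 0.1;0 0 5 0 0 0.2;0 0 5 0 0 0.3;0 0 5 0 0 0.4;0 0 5 0 0 0.5;0 0 5.5 0 0 0.6")

```text
t: 9.5
ee_pos: [0.5855, -0.0336, 0.0938]
eef_rot: [3.142, -0.0, 2.353]
wrist_force: [-0.8, 1.6, 1.2]
grip_width: 0.178
grip_force: 0.4
```

```bash
python3 -c "
from h import *
go(A,.09,2.36);look()"
```

```text
t 9.5 pos [ 0.5855 -0.0336  0.0938] rpy [ 3.1416e+00 -1.0000e-04  2.3534e+00] q [ 0.44   0.546 -0.634  1.903  0.429  0.831  0.363]
shift mm [ 0.5 -0.1  3.8] rotvec [ 0.     -0.0001 -0.0066]
F [-0.83  1.63  1.16] M [ 0.159 -0.056  0.028] w 0.178 gf 0.4
z pct [0.1042 0.1085 0.1158]
dot px 294.22 219.08 395 [(np.float64(0.529), np.float64(0.0631)), (np.float64(0.559), np.float64(0.0571)), (np.float64(0.596), np.float64(0.0511))]
col [[58, 58, 58, 58, 56, 57, 62, 65, 66, 64, 60, 51, 49, 53, 60, 63, 64, 65, 64, 63, 64, 68, 76, 87, 92, 89], [35, 35, 35, 37, 45, 56, 64, 65, 66, 64, 58, 51, 50, 53, 60, 63, 64, 64, 64, 63, 64, 67, 76, 84, 86, 85]]
```

Emit:
arm_command(motion="0 0 0.1 0 0 0.11;0 0 0.2 0 0 0.22;0 0 0.3 0 0 0.33;0 0 0.4 0 0 0.44;0 0 0.5 0 0 0.55;0 0 0.6 0 0 0.66;0 0 0.7 0 0 0.77;0 0 0.9 0 0 0.88")

```text
t: 10.32
ee_pos: [0.5855, -0.0336, 0.093]
eef_rot: [-3.141, -0.0, 1.477]
wrist_force: [-0.3, 0.8, 0.9]
grip_width: 0.181
grip_force: 0.5
```

Emit:
arm_command(motion="0 0 0.1 0 0 0.11;0 0 0.2 0 0 0.22;0 0 0.3 0 0 0.33;0 0 0.4 0 0 0.44;0 0 0.5 0 0 0.55;0 0 0.6 0 0 0.66;0 0 0.7 0 0 0.77;0 0 0.9 0 0 0.88")

```text
t: 10.98
ee_pos: [0.5853, -0.0336, 0.092]
eef_rot: [-3.141, 0.0, 0.597]
wrist_force: [-0.5, 0.8, 1.3]
grip_width: 0.177
grip_force: 0.6
```

Emit:
arm_command(motion="0 0 0.1 0 0 0.11;0 0 0.2 0 0 0.22;0 0 0.3 0 0 0.33;0 0 0.4 0 0 0.44;0 0 0.5 0 0 0.55;0 0 0.6 0 0 0.66;0 0 0.7 0 0 0.77;0 0 0.7 0 0 0.77")

```text
t: 11.65
ee_pos: [0.5853, -0.0335, 0.0913]
eef_rot: [3.141, 0.001, -0.173]
wrist_force: [0.3, 0.1, 0.6]
grip_width: 0.179
grip_force: 0.0
```

```bash
python3 -c "
from h import *
go(A,.09,-.18);look()"
```

```text
t 11.65 pos [ 0.5853 -0.0335  0.0913] rpy [ 3.1413e+00  6.0000e-04 -1.7320e-01] q [-0.025  0.472 -0.035  1.933  0.024  0.738 -1.818]
shift mm [-0.4 -0.1  1.3] rotvec [0.0002 0.0006 0.0068]
F [0.28 0.13 0.61] M [-0.006 -0.025  0.034] w 0.179 gf 0.0
z pct [0.1094 0.1148 0.1175]
dot px 291.78 217.18 424 [(np.float64(0.484), np.float64(0.0572)), (np.float64(0.512), np.float64(0.0511)), (np.float64(0.547), np.float64(0.045))]
col [[30, 30, 30, 30, 30, 30, 31, 31, 32, 34, 40, 43, 47, 56, 61, 62, 63, 64, 63, 63, 64, 68, 80, 96, 102, 92], [47, 46, 45, 44, 43, 43, 48, 55, 61, 63, 63, 60, 57, 62, 62, 63, 65, 67, 68, 77, 86, 86, 110, 134, 129, 103]]
```

Emit:
arm_command(motion="0 0 0 0 0 0;0 0 0 0 0 0;0 0 0 0 0 0;0 0 0 0 0 0;0 0 0 0 0 0;0 0 0 0 0 0;0 0 0 0 0 0", grip=1)

```text
t: 12.38
ee_pos: [0.5855, -0.0336, 0.0916]
eef_rot: [-3.142, 0.0, -0.171]
wrist_force: [0.5, -0.7, -0.5]
grip_width: 0.996
grip_force: 0.0
```

```bash
python3 - <<'E'
from h import *
go(A,.09,2.97)
i,d=get_image('scene'); j,e=get_image('top'); cv2.imwrite('pics/half.png',i)
P=cloud('scene',d,.09,.106,A); P=P[np.hypot(*(P[:,:2]-A).T)<.033]
(cx,cy),(w,h),a=cv2.minAreaRect((P[:,:2]*1000).astype(np.float32)); print(cx,cy,w,h,a,P[:,2].max())
cv2.imwrite('pics/half_c.png',cv2.convertScaleAbs(cv2.resize(i[160:240,245:325],None,fx=7,fy=7,interpolation=2),alpha=1.6))
E
```

```text
t 12.38 pos [ 0.5855 -0.0336  0.0916] rpy [-3.1416  0.     -0.171 ] q [-0.024  0.472 -0.036  1.933  0.024  0.738 -1.815]
shift mm [-0.6 -0.3  1.6] rotvec [-0.000e+00 -1.000e-04 -3.141e+00]
F [ 0.51 -0.75 -0.47] M [-0.009 -0.004  0.061] w 0.996 gf 0.0
586.648681640625 -31.844120025634766 15.191140174865723 58.03157043457031 80.21684265136719 0.10490905133045214
```

View pics/half_c.png

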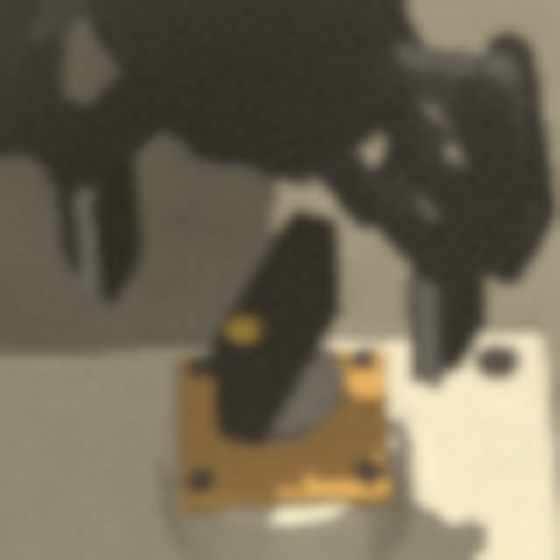

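The near-end dot at (243,328) shows the head at yaw −0.17: half a turn done. Rotating the open fingers back by half a turn.

Emit:
arm_command(motion="0 0 0 0 0 -0.12;0 0 0 0 0 -0.24;0 0 0 0 0 -0.36;0 0 0 0 0 -0.48;0 0 0 0 0 -0.6;0 0 0 0 0 -0.72;0 0 0 0 0 -0.84;0 0 0 0 0 -0.96")

```text
t: 13.15
ee_pos: [0.5855, -0.0336, 0.0916]
eef_rot: [3.142, -0.0, 0.795]
wrist_force: [-0.2, -0.8, -0.2]
grip_width: 1.004
grip_force: 0.0
```

Emit:
arm_command(motion="0 0 0 0 0 -0.12;0 0 0 0 0 -0.24;0 0 0 0 0 -0.36;0 0 0 0 0 -0.48;0 0 0 0 0 -0.6;0 0 0 0 0 -0.72;0 0 0 0 0 -0.84;0 0 0 0 0 -0.96")

```text
t: 13.82
ee_pos: [0.5855, -0.0337, 0.0915]
eef_rot: [3.142, 0.0, 1.755]
wrist_force: [0.2, 0.7, -0.5]
grip_width: 1.001
grip_force: 0.0
```

Emit:
arm_command(motion="0 0 0 0 0 -0.12;0 0 0 0 0 -0.24;0 0 0 0 0 -0.36;0 0 0 0 0 -0.48;0 0 0 0 0 -0.6;0 0 0 0 0 -0.72;0 0 0 0 0 -0.84;0 0 0 0 0 -0.96")

```text
t: 14.48
ee_pos: [0.5855, -0.0338, 0.0915]
eef_rot: [-3.142, 0.0, 2.715]
wrist_force: [-0.3, -0.2, -1.2]
grip_width: 1.003
grip_force: 0.0
```

Emit:
arm_command(motion="0 0 0 0 0 -0.12;0 0 0 0 0 -0.25;0 0 0 0 0 -0.25")

```text
t: 14.73
ee_pos: [0.5855, -0.0339, 0.0914]
eef_rot: [3.141, -0.0, 2.965]
wrist_force: [-0.4, -0.6, -0.6]
grip_width: 1.005
grip_force: 0.0
```

```bash
python3 - <<'E'
from h import *
go(A,.09,2.97)
i,d=get_image('scene')
P=cloud('scene',d,.09,.106,A); P=P[np.hypot(*(P[:,:2]-A).T)<.033]
print(cv2.minAreaRect((P[:,:2]*1000).astype(np.float32)))
E
```

```text
t 14.73 pos [ 0.5855 -0.0339  0.0914] rpy [ 3.1414e+00 -3.0000e-04  2.9649e+00] q [ 0.542  0.592 -0.775  1.898  0.535  0.87   0.889]
shift mm [0.5 0.5 1.4] rotvec [ 0.0002 -0.0003 -0.0051]
F [-0.36 -0.56 -0.61] M [-0.012  0.012  0.014] w 1.005 gf 0.0
((586.2760009765625, -32.38931655883789), (15.64456558227539, 60.422706604003906), 80.90943145751953)
```

Emit:
arm_command(motion="0 0 0 0 0 0;0 0 0 0 0 0;0 0 0 0 0 0;0 0 0 0 0 0;0 0 0 0 0 0;0 0 0 0 0 0;0 0 0 0 0 0;0 0 0 0 0 0", grip=-0.64)

```text
t: 15.45
ee_pos: [0.5856, -0.0336, 0.0916]
eef_rot: [3.141, 0.0, 2.959]
wrist_force: [0.3, 1.7, 0.1]
grip_width: 0.179
grip_force: 0.2
```

Emit:
arm_command(motion="0 0 0.1 0 0 0.11;0 0 0.2 0 0 0.22;0 0 0.3 0 0 0.33;0 0 0.4 0 0 0.44;0 0 0.5 0 0 0.55;0 0 0.7 0 0 0.66;0 0 0.9 0 0 0.77;0 0 1.1 0 0 0.88")

```text
t: 16.12
ee_pos: [0.5856, -0.0334, 0.0905]
eef_rot: [3.141, -0.0, 2.073]
wrist_force: [0.5, 0.1, 0.4]
grip_width: 0.177
grip_force: 0.4
```

Emit:
arm_command(motion="0 0 0.1 0 0 0.11;0 0 0.2 0 0 0.22;0 0 0.3 0 0 0.33;0 0 0.4 0 0 0.44;0 0 0.5 0 0 0.55;0 0 0.7 0 0 0.66;0 0 0.9 0 0 0.77;0 0 1.1 0 0 0.88")

```text
t: 16.78
ee_pos: [0.5855, -0.0335, 0.0894]
eef_rot: [3.142, -0.0, 1.193]
wrist_force: [-1.0, 0.7, 0.4]
grip_width: 0.182
grip_force: 0.6
```

```bash
python3 -c "
from h import *
go(A,.0875,-.26);look()"
```

```text
t 16.78 pos [ 0.5855 -0.0335  0.0894] rpy [ 3.1416e+00 -2.0000e-04  1.1934e+00] q [ 0.233  0.499 -0.362  1.918  0.246  0.768 -0.644]
shift mm [-0.  -0.6  1.9] rotvec [-1.0000e-04 -2.0000e-04  1.4534e+00]
F [-1.05  0.69  0.36] M [ 0.073  0.13  -0.02 ] w 0.182 gf 0.6
z pct [0.1057 0.1126 0.1174]
dot px 290.76 220.06 382 [(np.float64(0.429), np.float64(0.0637)), (np.float64(0.447), np.float64(0.0576)), (np.float64(0.47), np.float64(0.0514))]
col [[53, 53, 51, 52, 51, 52, 57, 61, 65, 66, 66, 63, 59, 58, 61, 63, 63, 64, 63, 63, 65, 72, 95, 122, 123, 100], [43, 44, 46, 47, 47, 46, 47, 54, 62, 66, 65, 63, 58, 57, 61, 63, 64, 64, 64, 63, 64, 74, 104, 133, 129, 103]]
```

Emit:
arm_command(motion="0 0 0.1 0 0 0.11;0 0 0.2 0 0 0.22;0 0 0.3 0 0 0.33;0 0 0.4 0 0 0.44;0 0 0.5 0 0 0.55;0 0 0.6 0 0 0.66;0 0 0.7 0 0 0.77;0 0 0.9 0 0 0.88")

```text
t: 17.6
ee_pos: [0.5853, -0.0335, 0.0883]
eef_rot: [-3.141, 0.0, 0.318]
wrist_force: [-0.7, 1.5, 0.5]
grip_width: 0.181
grip_force: 0.5
```

Emit:
arm_command(motion="0 0 0.1 0 0 0.11;0 0 0.2 0 0 0.22;0 0 0.3 0 0 0.33;0 0 0.4 0 0 0.44;0 0 0.6 0 0 0.52;0 0 0.9 0 0 0.57;0 0 0.9 0 0 0.57;0 0 0.9 0 0 0.57")

```text
t: 18.27
ee_pos: [0.5855, -0.0335, 0.0875]
eef_rot: [-3.142, 0.0, -0.246]
wrist_force: [0.7, 1.1, -0.2]
grip_width: 0.178
grip_force: 0.3
```

Emit:
arm_command(motion="0 0 0 0 0 0;0 0 0 0 0 0;0 0 0 0 0 0;0 0 0 0 0 0;0 0 0 0 0 0;0 0 0 0 0 0", grip=-1)

```text
t: 18.77
ee_pos: [0.5856, -0.0335, 0.0876]
eef_rot: [-3.141, -0.0, -0.251]
wrist_force: [1.5, 3.0, 0.1]
grip_width: 0.152
grip_force: 61.2
```

```bash
python3 - <<'E'
from h import *
go(A,.0875,-.26);look(3,'pics/end.png')
t=get_image('top')[0]
a=cv2.resize(cv2.imread('pics/end.png')[170:250,245:325],None,fx=5,fy=5,interpolation=2)
b=cv2.resize(cv2.imread('pics/half.png')[170:250,245:325],None,fx=5,fy=5,interpolation=2)
cv2.imwrite('pics/end_c.png',cv2.convertScaleAbs(np.hstack([b,a]),alpha=1.6))
E
```

```text
t 18.77 pos [ 0.5856 -0.0335  0.0876] rpy [-3.1413e+00 -1.0000e-04 -2.5080e-01] q [-0.042  0.477 -0.014  1.936  0.009  0.728 -1.882]
shift mm [-0.6 -0.   0.1] rotvec [-0.0003 -0.0001  0.0092]
F [1.52 3.02 0.05] M [ 0.844 -0.15   0.05 ] w 0.152 gf 61.2
z pct [0.1122 0.1154 0.1176]
dot px 293.93 217.65 381 [(np.float64(0.539), np.float64(0.0595)), (np.float64(0.572), np.float64(0.0535)), (np.float64(0.614), np.float64(0.0476))]
col [[31, 30, 31, 30, 30, 30, 30, 31, 31, 35, 41, 47, 51, 55, 60, 63, 63, 63, 64, 63, 63, 68, 80, 96, 103, 92], [59, 59, 59, 59, 58, 56, 53, 52, 58, 63, 65, 64, 60, 56, 61, 63, 66, 69, 70, 77, 83, 85, 110, 134, 129, 103]][ WARN:0@1.449] global loadsave.cpp:1063 imwrite_ Unsupported depth image for selected encoder is fallbacked to CV_8U.
```

View pics/end_c.png

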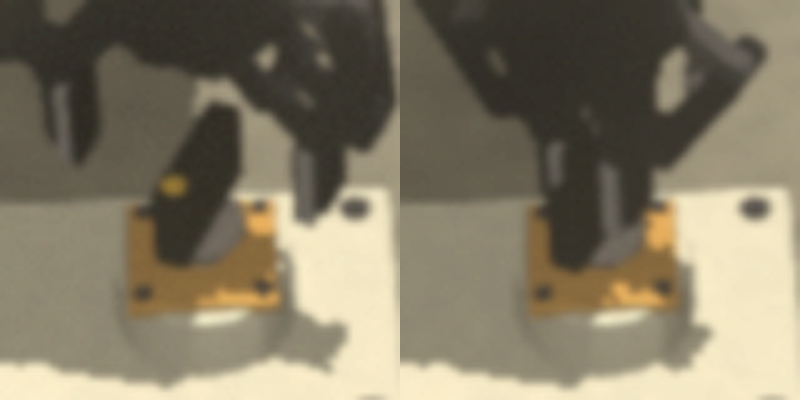

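The head is gripped (width 0.152, 61 N), sits lower than at the half turn, and is one turn from the drop; a short settle, then hand in.

Emit:
arm_command(motion="0 0 0 0 0 0;0 0 0 0 0 0;0 0 0 0 0 0;0 0 0 0 0 0")

```text
t: 19.3
ee_pos: [0.5856, -0.0336, 0.0875]
eef_rot: [-3.141, -0.0, -0.251]
wrist_force: [0.9, 3.7, 1.1]
grip_width: 0.155
grip_force: 61.2
```

```bash
python3 -c "
from h import *
go(A,.0875,-.26);print(abs(get_obs()['qd']).max());print(hand_in())"
```

```text
t 19.3 pos [ 0.5856 -0.0336  0.0875] rpy [-3.1414e+00 -1.0000e-04 -2.5130e-01] q [-0.042  0.477 -0.014  1.936  0.009  0.728 -1.883]
shift mm [-0.6 -0.1  0. ] rotvec [-0.0002 -0.0001  0.0087]
F [0.9  3.73 1.13] M [ 0.946 -0.287 -0.02 ] w 0.155 gf 61.2
0.0011387627048109388
the job is handed in; nothing more can be done
None
```

Handed in at 19.3 s: I turned the bolt back about 2.0 rad until it dropped roughly 6 mm, then forward one full turn (within about 0.1 rad, since I could only place the drop angle that closely), and the arm is holding its head gripped and still.

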